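# Wedge the press arm just off the wheel bearing

### The job

Take the raised press arm by its ball and lower it gently, without letting it drop, until its foot rests on the wheel bearing, then let go of it. Then push the tapered wedge along the bench under the heel of the arm until the foot has just lifted off the bearing, by about two or three millimetres, and finish while still gripping the wedge in place, the arm resting on the wedge alone. Leave the bearing in its seat and everything else on the bench where it is.

Things in the scene. Friction and masses are not known exactly. Their poses are not given: they have to be found in the camera images.
- press: Low cast-iron lever press fixed to the bench. Origin on the bench right under the heel of the lowered arm; x across the arm (at yaw 0 away from the robot), y along the lowered arm from hinge to ball, z up. Base plate 74 mm (x) wide, 12 mm thick, y = -185 to -40 mm; heel, rod and ball overhang bare bench. Hinge cheeks at y = -150 mm, 64 mm high. Bearing seat at y = -70 mm.
- press_hinge (a point): Point on the arm's hinge axis, 42 mm above the bench, at x = 0, y = -150 mm in the press's frame. The axis runs along the press's x.
- press_arm (a joint): Angle of the press arm, rad: 0 = lowered, foot on the bearing, arm level along the press's +y; pi/2 = upright; range -0.02 to 1.9. Arm about 0.6 kg, centre of mass about 0.10 m from the hinge. Hinge friction (0.2 N m) keeps it standing near upright (1.4 to 1.75), lower down it falls unless held. 0.01 rad is 1.5 mm at the heel, 0.8 mm at the foot.
- ball (a point): Centre of the black ball, 34 mm across, at the arm's free end, 235 mm from the hinge axis; 42 mm above the bench when the arm is lowered. A 13 mm round rod, 50 mm long, joins it to the arm's flat bar (28 mm wide, 16 mm thick). Pinched from its two sides along the press's x, it turns between the fingers as the arm swings.
- heel (a point): Lowest point of the heel, a round-nosed lug (nose radius 8 mm, 22 mm long along the arm) under the arm 150 mm from the hinge; 12 mm above the bench when the arm is lowered. The wedge goes under it, on the bench, square across the arm (along the press's x). The bar's underside is then 34 mm above the bench.
- foot (a point): Centre of the flat underside of the round steel foot (24 mm across) under the arm, 80 mm from the hinge; rests on the bearing when the arm is lowered.
- bearing: Sealed steel wheel bearing, 40 mm across, 12 mm thick, loose, lying flat in the press's seat (four 5 mm high tabs). Origin at the centre of its underside, 12 mm above the bench.
- seat (a point): Centre of the bearing's seat on top of the press's base plate.
- wedge_head (a point): Centre of the grip head of the loose hardwood wedge (about 100 g): head 26 mm long (x), 30 wide (y), 40 tall; the point is 20 mm above the underside. x points to the thin end. From 13 mm ahead the taper runs 100 mm on, 30 wide, thickness falling evenly from 24 to 4 mm, underside flat. It meets the lowered heel 40 mm behind the tip; each 5 mm more lifts the heel 1 mm. Pushing takes 9 to 20 N.
- wedge_tip (a point): Middle of the thin end of the wedge, 113 mm ahead of the head's centre along x, 2 mm above the wedge's underside.
- shim_block: Bystander, loose: flat hardwood block, 125 x 30 x 24 mm, same height all along (NOT the wedge). Origin at the middle of its underside.
- bushing: Bystander, loose: bronze flanged bushing standing on its 48 mm flange, 30 mm tall. Origin at the middle of its underside.
- axle_bolt: Bystander, loose: matte black caster axle bolt lying down, 85 mm long. Origin at the middle of its underside.
- mallet: Bystander, loose: rubber mallet with red handle, about 290 mm long, lying. Origin at the free end of the handle, on the bench.
- caster_wheel: Bystander, loose: grey-centred caster wheel lying flat, 100 mm across, 34 mm high. Origin at the middle of its underside.
- oil_can: Bystander, loose: grey closed can, 56 mm across, 120 mm tall. Origin at the middle of its underside.
Things that resemble listed ones, but are neither listed nor needed, are in the scene too. What is shaped like the part that bears wedge_head but green or turquoise is not meant.

How it is judged:
By the outcome, as a careful person would: the job done as asked, in the order asked, and still so for the second after the job is handed in, while the arm keeps its last pose, push and grip.
It also fails if it takes over 59 s, if anything falls off the work surface, if the arm or the gripper's body presses on something with over 40 N, if the wrist force passes 120 N, or if a joint passes its speed limit or range.

### The arm

A 6-joint arm with a two-finger parallel gripper is mounted at the origin on the work surface. World frame = base frame: x ahead of the robot, y to its left, z up, the work surface at z = 0. Lengths are in m, angles in rad, forces in N, time in s.
With the tool pointing down it reaches from about 0.35 to 0.975 m from the base axis. Payload 4.9 kg.
Tool frame: the origin (TCP) lies midway between the tips of the shut fingers; the grasp point (between the pads) lies 19 mm behind it; y points along the fingers, z is the direction in which the jaws open and shut, and the axes are right-handed (so a half turn about y gives the same grasp; the last joint's range is limited). The gripper opens to 85 mm and grips with 20 to 120 N. Pads are 22 mm wide; open, the fingers measure 114 mm over their backs; the gripper's body (76 mm by 85 mm) begins 54 mm behind the grasp point. The pads swing forward as they close: fully open they stand 13 mm farther back than shut.
Start: joints at [-1.258, 0.053, 1.613, -0, 1.476, -0.119], TCP at [0.262, -0.568, 0.231] pointing down, gripper open.
Joint ranges: [-3.01, 3.01], [-1.01, 2.22], [0.06, 2.58], [-1.02, 4.17], [0.09, 2.62], [-3.14, 3.14]. Speed limits (rad/s): [2.57, 2.57, 3.14, 3.14, 3.14, 3.14].

### API

Orientations are given as a unit quaternion [w, x, y, z].
In Python, from plant import * gives the robot as it stands.
- The arm moves only by the shell command python3 -m crank 'ROWS'. ROWS is JSON, a list that holds one entry, the list of rows, each a list of 5 numbers: the gripper command: -1 is shut, 1 is fully open, values between are in proportion, then the shift along the tool's x, y, z in cm, then the turn about the tool's y in degrees. In form: [[[jaw, dx, dy, dz, twist], ...]]. A call has 1 to 8 rows; each row shifts and turns the commanded pose from where the row before left it, along the tool's axes as they then stand; what a row does not reach is not made up. A row lasts 1/8 s, in which the tool goes at most 62.5 mm and 10.7 degrees, less where a joint would pass 70% of its speed; a pose out of reach is approached as far as the arm can. A call with a gripper value outside its range is refused whole. The fingers move at their own pace and stop on an object; the grip force is fixed at half the most. Time passes only in rows, so rows that do not move let the fingers close. It gives the time, the measured TCP pose, the force and the opening at its end, in the units of the state.
- state(): the state, without advancing time (a new reading comes with each control period).
- grab_frame(name): name is "scene" or "top" or "wrist"; returns a dict with "frame" (420x560x3 uint8, red, green, blue), "fx", "fy", "cx", "cy" (pixels), "pose" (4x4, takes a point from camera to world coordinates). Camera axes: x right, y up, looking along -z (the intrinsics and any distortion apply to the point x, -y, -z); pixel columns grow to the right and rows downward; lengths in m; the calibration is good to about 2 mm. A picture is of the moment at which its call begins. There is no depth.
- job_done(): hands the job in, once; it reports no verdict.
The state is a dict: "time": time; "joint_pos": joint angles; "joint_vel": joint speeds; "joint_efforts": joint torques, N m; "tool_pos": TCP position; "tool_rot": TCP orientation; "contact_force": force on the tool from outside, world axes, zero at the start; "ft_torque": the same for the moment, N m; "gripper_width": opening from 0.0 (shut) to 1.0 (fully open).
Only numpy, scipy, OpenCV 4.12 (cv2) and the standard library are available. Lean on these libraries where they do the work, as an engineer would, in place of code of your own. Each camera call takes 0.05 s, during which the arm holds its last target.

## Working session

There is one attempt and no reset: what is moved stays moved. The work goes in short steps, Python scripts to look and compute and a shell command to move; the robot and the scene stay as the last step left them, time stands still between calls to the robot, and variables do not carry over. Pictures are saved under pics/ and viewed, and the job is handed in when it is done.

```bash
ls; mkdir -p pics; cat > h.py <<'E'
from plant import *
import numpy as np, cv2
def snap(n,fn):
    f=grab_frame(n); cv2.imwrite('pics/'+fn+'.png',f['frame'][:,:,::-1]); np.savez('pics/'+fn+'.npz',**{k:np.array(v) for k,v in f.items()}); return f
def crop(fn,u,v,w,h,s,out):
    im=cv2.imread('pics/'+fn+'.png')[v:v+h,u:u+w]; cv2.imwrite('pics/'+out+'.png',cv2.resize(im,None,fx=s,fy=s,interpolation=cv2.INTER_CUBIC))
def ray(fn,u,v):
    f=np.load('pics/'+fn+'.npz'); d=np.array([(u-f['cx'])/f['fx'],-(v-f['cy'])/f['fy'],-1]); P=f['pose']; return P[:3,3],P[:3,:3]@d
def atz(fn,u,v,z):
    o,d=ray(fn,u,v); return o+d*(z-o[2])/d[2]
def proj(fn,p):
    f=np.load('pics/'+fn+'.npz'); P=f['pose']; c=P[:3,:3].T@(np.array(p)-P[:3,3]); return f['fx']*c[0]/-c[2]+f['cx'], f['cy']+f['fy']*c[1]/c[2]
def tri(obs):
    A=np.zeros((3,3));b=np.zeros(3)
    for fn,u,v in obs:
        o,d=ray(fn,u,v); d=d/np.linalg.norm(d); M=np.eye(3)-np.outer(d,d); A+=M;b+=M@o
    return np.linalg.solve(A,b)
E
python3 - <<'E'
from h import *
for n in ("scene","top","wrist"):
    f=snap(n,n+'0'); print(n,[f[k] for k in f if k not in('frame','pose')],list(f), np.round(f['pose'],3).tolist())
print(state())
E
```

```text
pics
scene [455.22173022751736, 455.22173022751736, 278.82535515299116, 207.595480443037] ['frame', 'fx', 'fy', 'cx', 'cy', 'pose'] [[-0.117, -0.612, 0.782, 1.361], [0.993, -0.079, 0.087, 0.115], [0.009, 0.787, 0.617, 0.73], [0.0, 0.0, 0.0, 1.0]]
top [390.00488303994257, 390.00488303994257, 283.4529951880733, 213.6707929561467] ['frame', 'fx', 'fy', 'cx', 'cy', 'pose'] [[0.188, 0.962, -0.2, 0.359], [-0.982, 0.185, -0.034, 0.026], [0.004, 0.202, 0.979, 0.975], [0.0, 0.0, 0.0, 1.0]]
wrist [367.82282898377093, 367.82282898377093, 283.7685077259225, 211.21362295181493] ['frame', 'fx', 'fy', 'cx', 'cy', 'pose'] [[0.419, 0.875, 0.241, 0.322], [-0.908, 0.404, 0.11, -0.539], [-0.001, -0.266, 0.964, 0.373], [0.0, 0.0, 0.0, 1.0]]
{'time': 0.15, 'joint_pos': array([-1.25798465e+00,  5.32601348e-02,  1.61399164e+00,  3.23554435e-07,
        1.47600388e+00, -1.18981291e-01]), 'joint_vel': array([ 6.82523762e-05, -1.50243116e-03, -3.71051585e-03,  1.29695347e-03,
        4.79057352e-04,  9.11006316e-04]), 'joint_efforts': array([ 3.18144057e-04, -3.94243920e+01, -3.70721304e+01, -1.19937299e-04,
        4.66868296e-03, -7.27545256e-06]), 'tool_pos': array([ 0.26142065, -0.56715783,  0.23030359]), 'tool_rot': array([ 0.15142183, -0.15153538,  0.69127609, -0.69010566]), 'contact_force': array([0.83518945, 0.34601161, 0.79986402]), 'ft_torque': array([ 0.00348851,  0.05901014, -0.00497504]), 'gripper_width': 0.997837317468711}
```

View pics/scene0.png

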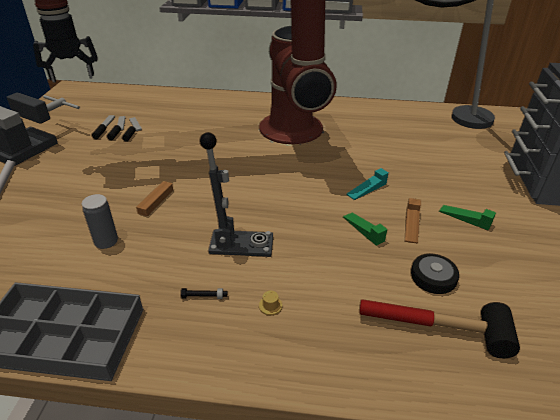

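View pics/top0.png

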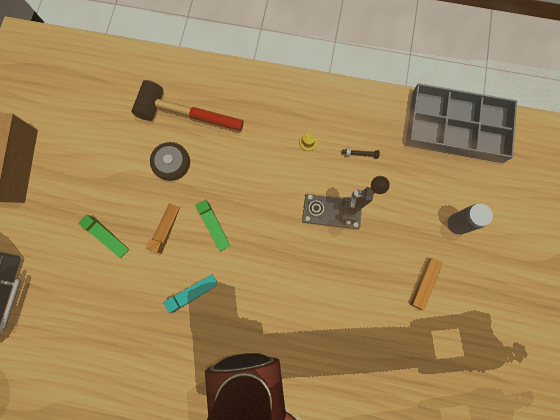

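View pics/wrist0.png

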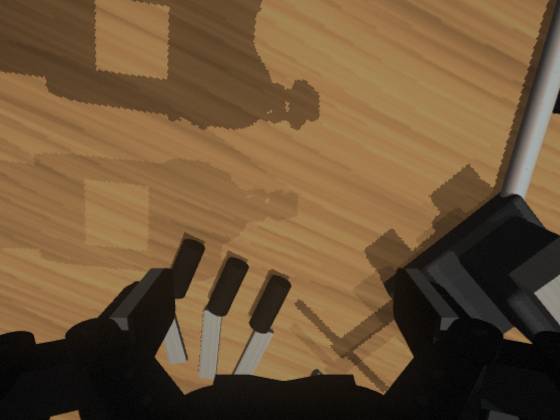

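```bash
python3 - <<'E'
from h import *
crop('top0',130,170,130,100,6,'c1'); crop('top0',290,160,110,80,7,'c2'); crop('scene0',190,120,100,145,4,'c3'); crop('scene0',330,160,170,100,4,'c4')
E
```

```text
(no output)
```

View pics/c1.png

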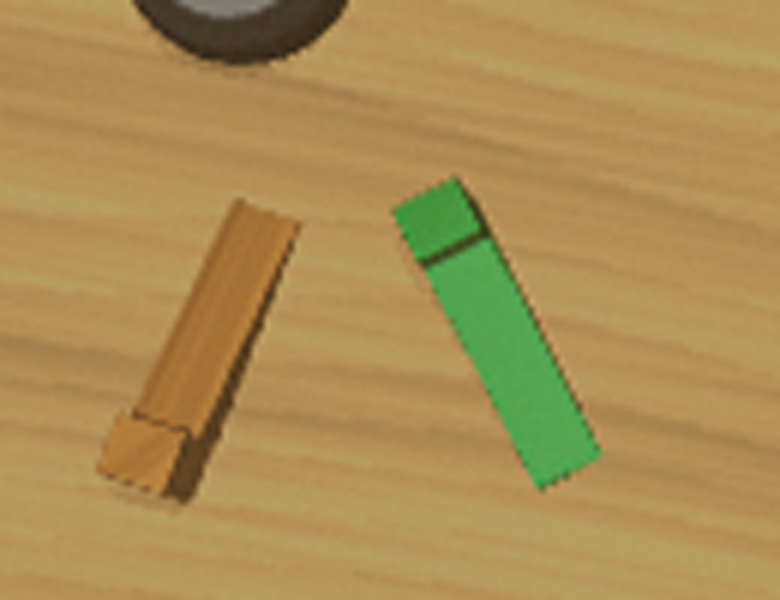

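View pics/c2.png

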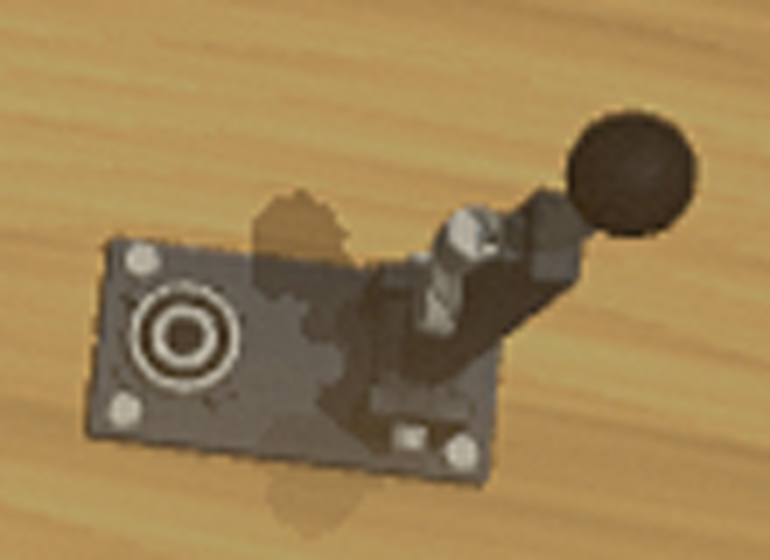

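View pics/c3.png

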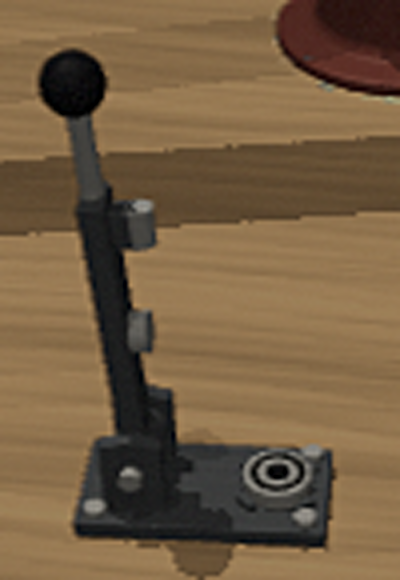

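View pics/c4.png

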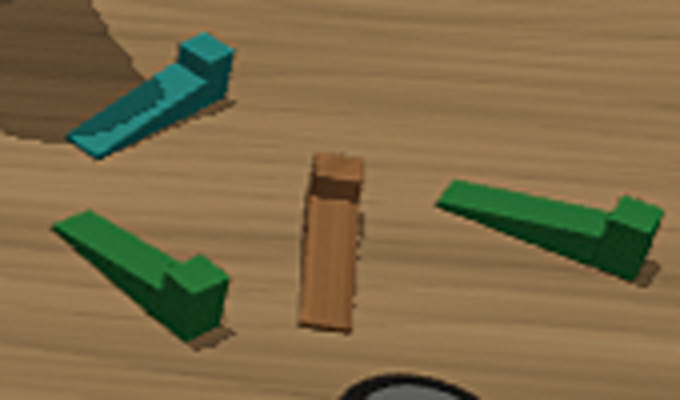

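```bash
python3 - <<'E'
from h import *
h=atz('top0',130+145/6,170+452/6,.04); t=atz('top0',130+270/6,170+211/6,.004)
print('wedge',h,t,np.linalg.norm((h-t)[:2]),np.degrees(np.arctan2(*(t-h)[1::-1])))
h2=atz('scene0',330+338/4,160+164/4,.04); t2=atz('scene0',330+326/4,160+327/4,.004); print(h2,t2)
b=atz('top0',290+185/7,160+335/7,.024); b2=atz('scene0',190+275/4,120+472/4,.024); print('bear',b,b2)
P=[atz('top0',290+u/7,160+v/7,.012) for u,v in ((108,238),(90,437),(488,488))]; print('plate',P, np.linalg.norm(P[0]-P[1]),np.linalg.norm(P[1]-P[2]))
d=P[1]-P[2];print('press y dir deg',np.degrees(np.arctan2(d[1],d[0])), np.degrees(np.arctan2(*(P[0]-P[1])[1::-1]))+90)
Q=[atz('scene0',190+u/4,120+v/4,.012) for u,v in ((330,450),(325,535),(75,525))]; print(Q)
d=Q[1]-Q[2];print(np.degrees(np.arctan2(d[1],d[0])))
B=tri([('top0',290+632/7,160+174/7),('scene0',190+73/4,120+84/4)]); print('ball',B, proj('top0',B),proj('scene0',B))
E
```

```text
wedge [0.41425874 0.34893657 0.04      ] [0.52616304 0.33536576 0.004     ] 0.11272416894073828 -6.914584625375095
[0.41693809 0.35284156 0.04      ] [0.53145671 0.33963727 0.004     ]
bear [ 0.58262921 -0.0193063   0.024     ] [ 0.58607614 -0.01700847  0.024     ]
plate [array([0.61580866, 0.01385311, 0.012     ]), array([0.54210423, 0.00718598, 0.012     ]), array([ 0.55069916, -0.13584542,  0.012     ])] 0.07400536218787526 0.14328940343557448
press y dir deg 93.43883767942972 95.16877714527178
[array([0.5493591 , 0.01032898, 0.012     ]), array([0.62190167, 0.01683002, 0.012     ]), array([ 0.63171171, -0.125067  ,  0.012     ])]
93.95484873556076
ball [ 0.58900295 -0.11512336  0.27451378] (np.float64(379.29912464744734), np.float64(184.88120397063003)) (np.float64(207.35613249435767), np.float64(140.8154070296432))
```

```bash
cat >> h.py <<'E'
from scipy.spatial.transform import Rotation as R
def tool():
    s=state(); q=s['tool_rot']; M=R.from_quat([q[1],q[2],q[3],q[0]]).as_matrix(); return s,s['tool_pos'],M
YAW=np.radians(4.0); E=np.array([-np.sin(YAW),np.cos(YAW),0]); X=np.array([np.cos(YAW),np.sin(YAW),0])
HINGE=np.array([0.5899,-0.0978,0.042])
E
python3 - <<'E'
from h import *
s,p,M=tool(); print(p,np.round(M,3))
B=np.array([0.590,-0.1155,.2745])
for k in 'xyz': print(k,np.degrees(np.arctan2(M[1,'xyz'.index(k)],M[0,'xyz'.index(k)])))
tgt=B+[0,0,.10]; print((tgt-p), M.T@(tgt-p)*100)
E
```

```text
[ 0.26142065 -0.56715783  0.23030359] [[-0.908 -0.001  0.418]
 [-0.418  0.002 -0.908]
 [-0.    -1.    -0.002]]
x -155.2600963748544
y 107.91169148602222
z -65.26007766914223
[0.32857935 0.45165783 0.14419641] [-48.74684965 -14.36495616 -27.29304981]
```

```bash
python3 -m crank '[[[1,0,-4.8,0,0],[1,-1,-4.8,-0.6,0],[1,-4,-4.7,-2.2,0],[1,-4.9,0,-2.8,0],[1,-4.9,0,-2.8,0],[1,-4.9,0,-2.8,0],[1,-4.9,0,-2.8,0],[1,-4.9,0,-2.8,0]]]'
python3 -m crank '[[[1,-4.9,0,-2.7,0],[1,-4.9,0,-2.7,0],[1,-4.9,0,-2.7,0],[1,-4.5,0,-2.6,0],[1,0,0,0,-9],[1,0,0,0,-10],[1,0,0,0,-10],[1,0,0,0,-10]]]'
python3 -m crank '[[[1,0,0,0,-10],[1,0,0,0,-10],[1,0,0,0,-10],[1,0,0,0,0]]]'
python3 - <<'E'
from h import *
s,p,M=tool(); print(s['time'],p,np.round(M,3),s['joint_pos'])
print(np.degrees(np.arctan2(M[1,2],M[0,2])))
snap('wrist','wrist1')
E
```

```text
time: 1.15
tool_pos: [0.4586, -0.2916, 0.3718]
tool_rot: [0.151, -0.151, 0.691, -0.691]
contact_force: [0.9, -0.7, -0.4]
gripper_width: 1.003
time: 2.15
tool_pos: [0.5874, -0.1156, 0.3715]
tool_rot: [0.375, -0.375, 0.6, -0.599]
contact_force: [-0.1, 0.9, 0.5]
gripper_width: 0.996
time: 2.65
tool_pos: [0.5874, -0.1157, 0.3717]
tool_rot: [-0.515, 0.516, -0.484, 0.484]
contact_force: [-0.2, 0.1, 0.0]
gripper_width: 0.999
2.65 [ 0.5873921  -0.11571536  0.37166828] [[ 0.063 -0.001  0.998]
 [-0.998  0.     0.063]
 [-0.    -1.    -0.001]] [-3.18768579e-01 -5.38534781e-02  1.48944081e+00  4.72090496e-06
  1.70677900e+00 -3.81941115e-01]
3.6195622503381424
```

View pics/wrist1.png

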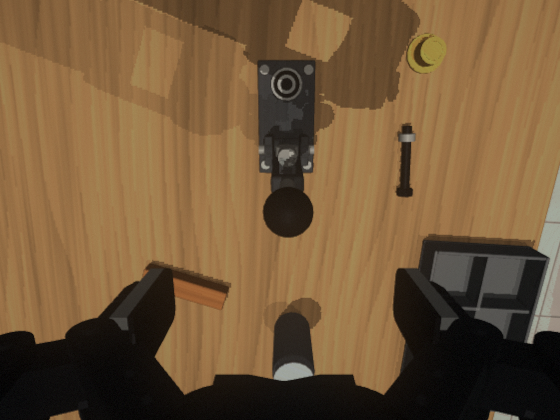

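```bash
python3 - <<'E'
from h import *
crop('wrist1',240,50,100,190,3,'c5')
print(atz('wrist1',288,212,.2745),'bearing',atz('wrist1',286.5,84,.024))
B=tri([('top0',380.3,184.9),('scene0',208.2,141),('wrist1',288,212)]);print(B)
P=[atz('wrist1',u,62,.012) for u in (258.5,315)];print(P)
s,p,M=tool()
for b in ([.589,-.1155,.2745],B): print(M.T@(np.array(b)+[0,0,-.022]-p)*100)
E
```

```text
[ 0.59004815 -0.11497751  0.2745    ] bearing [ 0.58440926 -0.01736208  0.024     ]
[ 0.58945884 -0.11508758  0.2745611 ]
[array([0.54713027, 0.00760643, 0.012     ]), array([0.61892216, 0.01217105, 0.012     ])]
[-6.39917808e-03  1.19247298e+01  1.67561698e-01]
[-0.04470601 11.91860033  0.21592056]
```

View pics/c5.png

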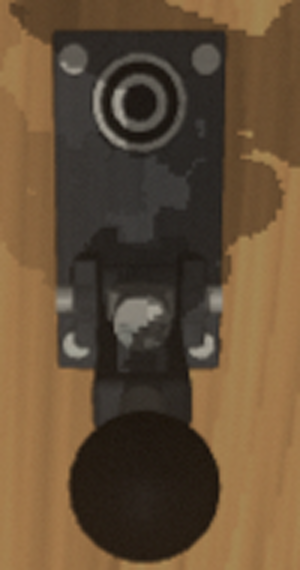

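```bash
python3 -m crank '[[[1,0,4,0.2,0],[1,0,4,0,0],[1,0,2.5,0,0],[1,0,1.4,0,0],[-1,0,0,0,0],[-1,0,0,0,0],[-1,0,0,0,0],[-1,0,0,0,0]]]'
python3 -m crank '[[[-1,0,0,0,0],[-1,0,0,0,0]]]'
python3 - <<'E'
from h import *
s,p,M=tool(); print(s['time'],p,s['contact_force'],s['gripper_width']*85)
snap('wrist','wrist2')
E
```

```text
time: 3.7
tool_pos: [0.59, -0.1159, 0.2553]
tool_rot: [0.516, -0.516, 0.483, -0.484]
contact_force: [-1.2, 0.0, 4.9]
gripper_width: 0.369
time: 3.95
tool_pos: [0.5901, -0.1159, 0.2553]
tool_rot: [0.516, -0.516, 0.483, -0.484]
contact_force: [-1.6, 0.2, 5.9]
gripper_width: 0.371
3.95 [ 0.59005433 -0.11592761  0.25530194] [-1.56714663  0.21021995  5.90084225] 31.57570345793807
```

View pics/wrist2.png

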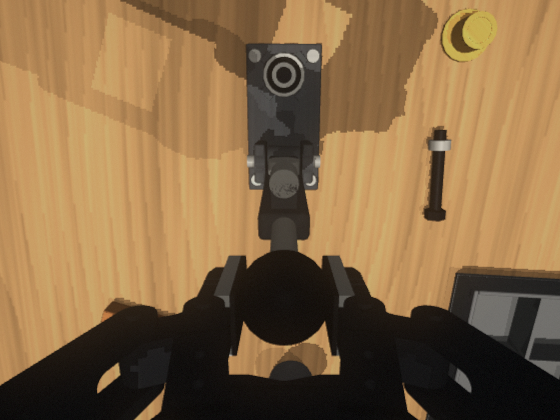

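```bash
cat > arc.py <<'E'
import numpy as np,sys
ths=[94.2,92.5,89.5,86,82,78,74,70,66, 62,58,54,50,46,42,38,34, 30,26.5,23,20,17,14.5,12,10, 8,6.5,5,4,3,2,1,0.5]
c=[(-23.5*np.cos(np.radians(t)),-23.5*np.sin(np.radians(t))) for t in ths]
c=np.array(c); c-=c[0]; r=np.round(c,2); d=np.diff(r,axis=0)
for i in range(0,len(d),8): print(ths[i+1:i+9][-1],','.join('[-1,%g,%g,0,0]'%(round(a,2),round(b,2)) for a,b in d[i:i+8]), r[min(i+8,len(d))])
E
python3 arc.py
```

```text
66 [-1,-0.7,-0.04,0,0],[-1,-1.23,-0.02,0,0],[-1,-1.43,0.05,0,0],[-1,-1.63,0.18,0,0],[-1,-1.62,0.28,0,0],[-1,-1.59,0.4,0,0],[-1,-1.56,0.5,0,0],[-1,-1.52,0.62,0,0] [-11.28   1.97]
34 [-1,-1.47,0.72,0,0],[-1,-1.42,0.82,0,0],[-1,-1.36,0.91,0,0],[-1,-1.3,1.01,0,0],[-1,-1.22,1.1,0,0],[-1,-1.14,1.18,0,0],[-1,-1.05,1.26,0,0],[-1,-0.96,1.33,0,0] [-21.2  10.3]
10 [-1,-0.87,1.39,0,0],[-1,-0.68,1.26,0,0],[-1,-0.6,1.3,0,0],[-1,-0.45,1.15,0,0],[-1,-0.39,1.17,0,0],[-1,-0.28,0.98,0,0],[-1,-0.24,1,0,0],[-1,-0.15,0.81,0,0] [-24.86  19.36]
0.5 [-1,-0.13,0.81,0,0],[-1,-0.08,0.61,0,0],[-1,-0.06,0.61,0,0],[-1,-0.03,0.41,0,0],[-1,-0.03,0.41,0,0],[-1,-0.02,0.41,0,0],[-1,-0.01,0.41,0,0],[-1,0,0.2,0,0] [-25.22  23.23]
```

```bash
python3 -m crank '[[[-1,-0.7,-0.04,0,0],[-1,-1.23,-0.02,0,0],[-1,-1.43,0.05,0,0],[-1,-1.63,0.18,0,0]]]';python3 -m crank '[[[-1,-1.62,0.28,0,0],[-1,-1.59,0.4,0,0],[-1,-1.56,0.5,0,0],[-1,-1.52,0.62,0,0]]]'
python3 - <<'E'
from h import *
s,p,M=tool(); print(s['time'],p,s['contact_force'],s['ft_torque'],s['gripper_width']*85); snap('wrist','wrist3')
E
```

```text
time: 4.5
tool_pos: [0.587, -0.0661, 0.2535]
tool_rot: [0.516, -0.516, 0.482, -0.485]
contact_force: [-0.7, -0.8, 4.1]
gripper_width: 0.365
time: 5.0
tool_pos: [0.583, -0.0022, 0.2348]
tool_rot: [0.517, -0.515, 0.483, -0.484]
contact_force: [0.9, 0.8, 3.2]
gripper_width: 0.37
5.0 [ 0.58296938 -0.00216495  0.23484567] [0.90563862 0.82592134 3.17141517] [-0.18449632 -0.1534252  -0.00340275] 31.441177542255044
```

View pics/wrist3.png

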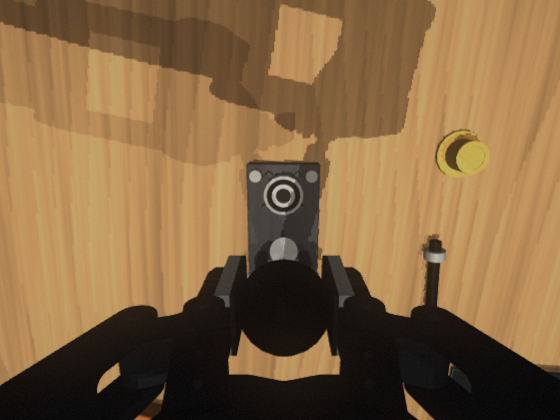

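```bash
python3 -m crank '[[[-1,-1.47,0.72,0,0],[-1,-1.42,0.82,0,0],[-1,-1.36,0.91,0,0],[-1,-1.3,1.01,0,0]]]';python3 -m crank '[[[-1,-1.22,1.1,0,0],[-1,-1.14,1.18,0,0],[-1,-1.05,1.26,0,0],[-1,-0.96,1.33,0,0]]]'
python3 - <<'E'
from h import *
s,p,M=tool(); print(s['time'],p,s['contact_force'],s['ft_torque'],s['gripper_width']*85); snap('wrist','wrist4')
E
```

```text
time: 5.55
tool_pos: [0.5795, 0.0531, 0.1984]
tool_rot: [0.517, -0.515, 0.483, -0.484]
contact_force: [7.4, 0.4, 0.6]
gripper_width: 0.364
time: 6.05
tool_pos: [0.5768, 0.0963, 0.1492]
tool_rot: [0.517, -0.515, 0.482, -0.484]
contact_force: [7.6, -0.4, -1.3]
gripper_width: 0.367
6.05 [0.57678456 0.09629458 0.14923269] [ 7.62535251 -0.39509018 -1.26647724] [-0.44753678 -1.06925865 -0.03391556] 31.156076413182294
```

View pics/wrist4.png

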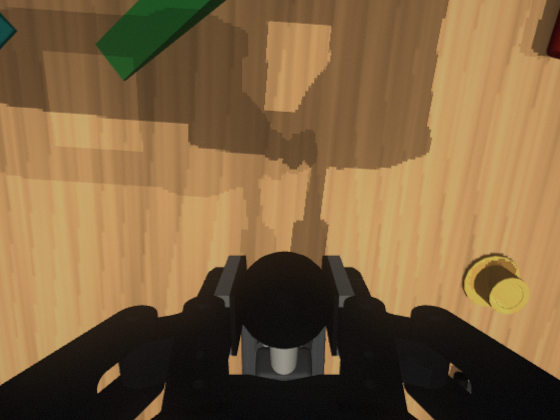

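```bash
python3 -m crank '[[[-1,-0.87,1.39,0.05,0],[-1,-0.68,1.26,0.05,0],[-1,-0.6,1.3,0,0],[-1,-0.45,1.15,0,0]]]';python3 -m crank '[[[-1,-0.39,1.17,0,0],[-1,-0.28,0.98,0,0],[-1,-0.24,1,0,0],[-1,-0.15,0.81,0,0]]]'
python3 - <<'E'
from h import *
s,p,M=tool(); print(s['time'],p,s['contact_force'],s['ft_torque'],s['gripper_width']*85); snap('wrist','wrist5');snap('scene','scene5')
crop('scene5',190,120,180,145,4,'c6')
E
```

```text
time: 6.6
tool_pos: [0.5751, 0.1224, 0.0978]
tool_rot: [0.516, -0.516, 0.483, -0.484]
contact_force: [4.5, 0.4, -0.5]
gripper_width: 0.366
time: 7.1
tool_pos: [0.5745, 0.1328, 0.0584]
tool_rot: [0.516, -0.516, 0.483, -0.484]
contact_force: [4.6, 0.5, -0.9]
gripper_width: 0.365
7.1 [0.57449181 0.13282666 0.05835842] [ 4.61785275  0.50296799 -0.94826272] [-0.1667648  -0.95395587  0.03825008] 31.046641193307682
```

View pics/wrist5.png

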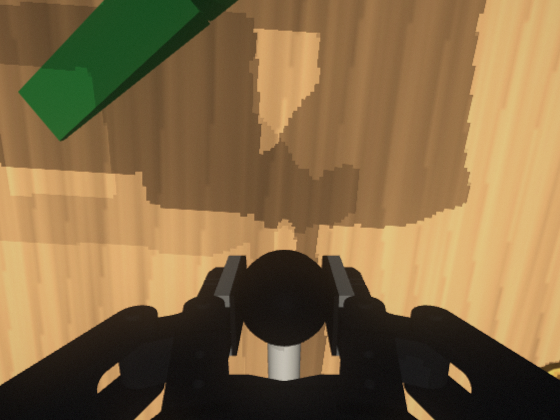

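View pics/c6.png

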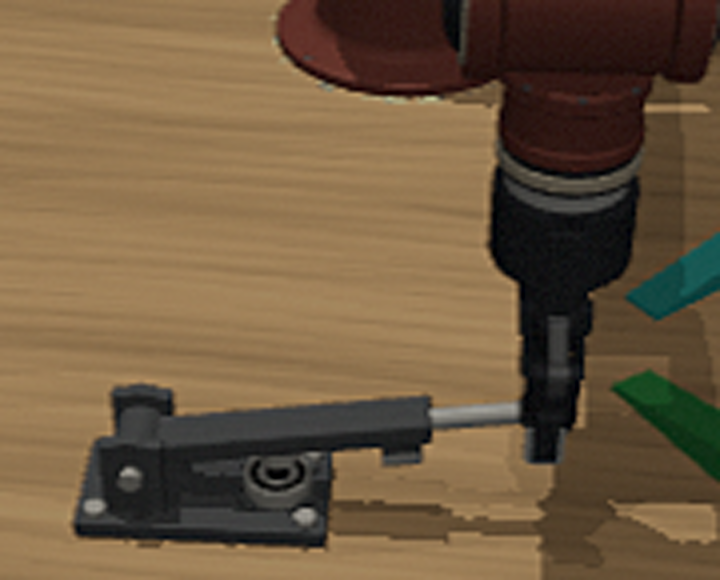

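```bash
python3 -m crank '[[[-1,-0.13,0.81,0.03,0],[-1,-0.08,0.61,0.02,0],[-1,-0.06,0.61,0,0],[-1,-0.03,0.41,0,0],[-1,-0.03,0.41,0,0],[-1,-0.02,0.3,0,0]]]';python3 -m crank '[[[-1,-0.01,0.2,0,0],[-1,0,0.15,0,0]]]';python3 -m crank '[[[-1,0,0.15,0,0],[-1,0,0,0,0]]]'
```

```text
time: 7.95
tool_pos: [0.5743, 0.1361, 0.0276]
tool_rot: [-0.516, 0.516, -0.484, 0.483]
contact_force: [5.2, 2.3, -0.2]
gripper_width: 0.363
time: 8.2
tool_pos: [0.5743, 0.1362, 0.0244]
tool_rot: [-0.516, 0.516, -0.484, 0.483]
contact_force: [2.5, 2.4, -0.2]
gripper_width: 0.369
time: 8.45
tool_pos: [0.5743, 0.1362, 0.0227]
tool_rot: [-0.516, 0.516, -0.484, 0.483]
contact_force: [3.2, 1.9, -2.3]
gripper_width: 0.369
```

```bash
python3 -m crank '[[[-1,0,0.1,0,0],[-1,0,0.1,0,0],[-1,0,0,0,0]]]';python3 -m crank '[[[-1,0,0.1,0,0],[-1,0,0,0,0]]]'; python3 -m crank '[[[-1,0,0.1,0,0],[-1,0,0,0,0]]]'
python3 - <<'E'
from h import *
snap('scene','scene6')
crop('scene6',200,200,150,70,5,'c7')
E
```

```text
time: 8.82
tool_pos: [0.5743, 0.1362, 0.0208]
tool_rot: [-0.516, 0.516, -0.484, 0.483]
contact_force: [2.4, 3.3, -1.1]
gripper_width: 0.367
time: 9.07
tool_pos: [0.5743, 0.1362, 0.0207]
tool_rot: [-0.516, 0.516, -0.484, 0.483]
contact_force: [-1.5, 2.1, 5.4]
gripper_width: 0.369
time: 9.32
tool_pos: [0.5744, 0.1362, 0.0205]
tool_rot: [-0.516, 0.517, -0.484, 0.483]
contact_force: [-5.0, 1.2, 9.9]
gripper_width: 0.368
```

View pics/c7.png

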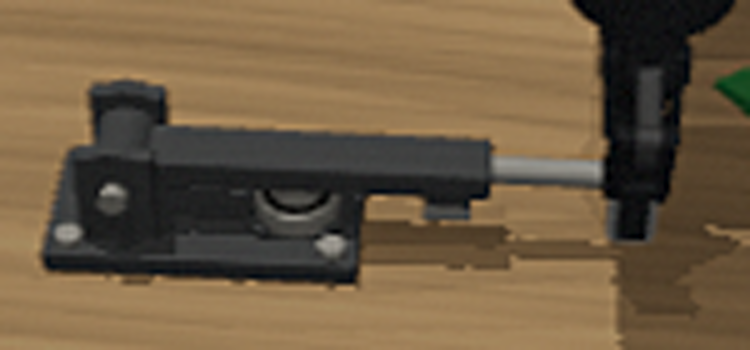

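```bash
python3 -m crank '[[[-1,0,-0.1,0,0],[0,0,-0.05,0,0],[1,0,0,0,0],[1,0,0,0,0],[1,0,0,0,0],[1,0,0,0,0]]]'; python3 -m crank '[[[1,0,-1.5,0,0],[1,0,-3,0,0],[1,0,-5,0,0],[1,0,-5,0,0],[1,0,0,0,0]]]'
python3 - <<'E'
from h import *
snap('scene','scene7');snap('top','top7');snap('wrist','wrist7')
crop('scene7',200,190,150,80,5,'c8')
crop('top7',270,150,130,90,6,'c9')
E
```

```text
time: 10.12
tool_pos: [0.5745, 0.1361, 0.0205]
tool_rot: [-0.516, 0.516, -0.483, 0.483]
contact_force: [-0.5, -0.3, -0.2]
gripper_width: 0.999
time: 10.75
tool_pos: [0.5783, 0.1366, 0.1732]
tool_rot: [0.519, -0.513, 0.481, -0.486]
contact_force: [-0.7, 0.3, -0.6]
gripper_width: 0.998
```

View pics/c8.png

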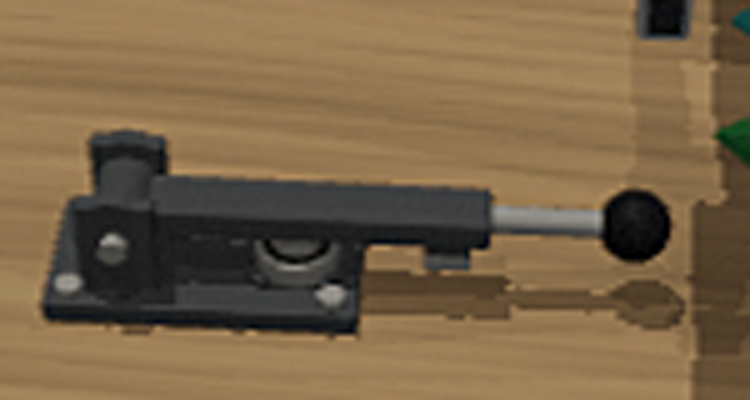

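View pics/wrist7.png

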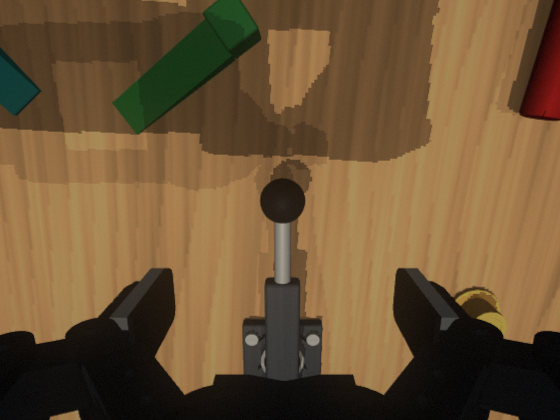

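View pics/top7.png

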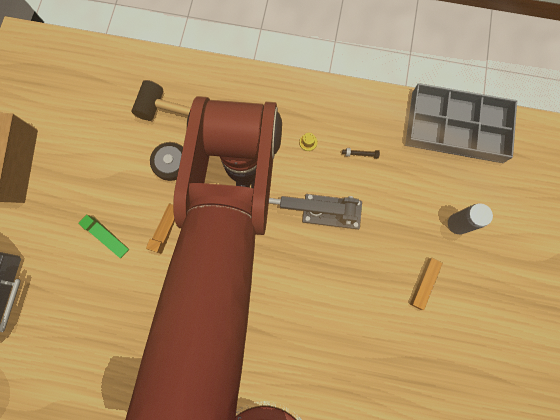

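```bash
python3 - <<'E'
from h import *
s,p,M=tool(); print(p,np.round(M,3),s['joint_pos'])
print(M.T@(np.array([.4155,.351,.173])-p)*100)
for uv in ((197,206),(221,250),(212,278),(165,308)): print(atz('top0',*uv,.0))
E
```

```text
[0.57411433 0.1361427  0.1653467 ] [[ 0.065 -0.001  0.998]
 [-0.998 -0.     0.065]
 [-0.    -1.    -0.001]] [1.06733044e-01 1.98626885e-02 1.75873525e+00 2.66196096e-05
 1.36354414e+00 4.13497859e-02]
[-22.47607752  -0.75732216 -14.424277  ]
[0.53534718 0.28084506 0.        ]
[0.43672275 0.19572387 0.        ]
[0.36500096 0.20231399 0.        ]
[ 2.73403281e-01  2.98200097e-01 -1.11022302e-16]
```

```bash
python3 -m crank '[[[1,-4.5,0,-2.9,0],[1,-4.5,0,-2.9,0],[1,-4.5,0,-2.9,0],[1,-4.5,0,-2.9,0],[1,-4.5,0,-2.8,0],[1,0,0,0,-10],[1,0,0,0,-10],[1,0,0,0,-10]]]'; python3 -m crank '[[[1,0,0,0,-10],[1,0,0,0,-10],[1,0,0,0,-10],[1,0,0,0,-10],[1,0,0,0,-9],[1,0,0,0,0]]]'
python3 - <<'E'
from h import *
s,p,M=tool(); print(p,np.degrees(np.arctan2(M[1,2],M[0,2])),s['joint_pos'])
snap('wrist','wrist8')
E
```

```text
time: 11.9
tool_pos: [0.4148, 0.3508, 0.1632]
tool_rot: [-0.623, 0.626, -0.332, 0.331]
contact_force: [-0.9, -0.6, -0.2]
gripper_width: 0.999
time: 12.65
tool_pos: [0.4152, 0.3506, 0.1635]
tool_rot: [-0.705, 0.706, -0.046, 0.044]
contact_force: [0.0, -0.4, -0.3]
gripper_width: 0.993
[0.41521388 0.35063396 0.16353544] 82.6302002240366 [ 5.64320682e-01 -8.82092826e-02  1.86722204e+00 -1.78776040e-05
  1.36619688e+00 -8.77841489e-01]
```

View pics/wrist8.png

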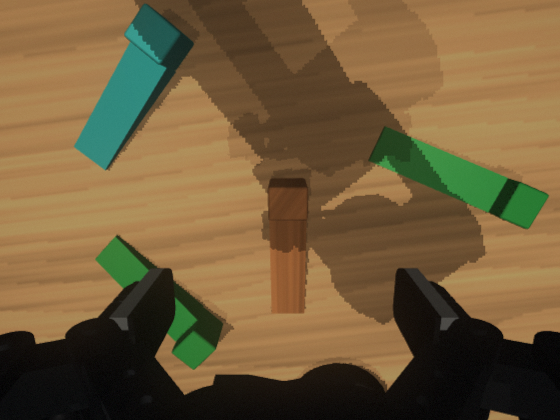

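```bash
python3 - <<'E'
from h import *
crop('wrist8',240,160,100,170,4,'c10')
print(atz('wrist8',288,203,.04),atz('wrist8',288,312,.004),atz('wrist8',222,325,.02), atz('wrist8',120,236,.0))
E
```

```text
[0.41487153 0.35343427 0.04      ] [0.52641604 0.33968061 0.004     ] [0.52240196 0.28142327 0.02      ] [0.43572213 0.20210299 0.        ]
```

View pics/c10.png

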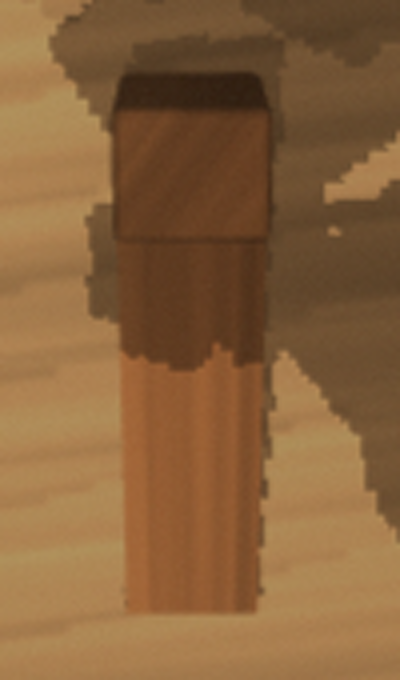

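```bash
python3 -m crank '[[[1,0,4.5,0.1,0],[1,0,4.5,0.05,0],[1,0,3.5,0,0],[1,0,2.2,0,0],[1,0,0.8,0,0],[-1,0,0,0,0],[-1,0,0,0,0],[-1,0,0,0,0]]]'; python3 -m crank '[[[-1,0,0,0,0],[-1,0,0,0,0],[-1,0,0,0,0]]]'
python3 - <<'E'
from h import *
s,p,M=tool(); print(p,np.degrees(np.arctan2(M[1,2],M[0,2])),s['gripper_width']*85,s['contact_force'])
snap('wrist','wrist9')
E
```

```text
time: 13.7
tool_pos: [0.4172, 0.3533, 0.0118]
tool_rot: [0.706, -0.705, 0.044, -0.045]
contact_force: [0.5, 0.0, 0.3]
gripper_width: 0.377
time: 14.08
tool_pos: [0.4174, 0.3534, 0.012]
tool_rot: [0.706, -0.705, 0.044, -0.045]
contact_force: [-0.1, -0.1, 5.6]
gripper_width: 0.345
[0.41737923 0.35344766 0.01197799] 82.73382967894943 29.29759849598876 [-0.1225672  -0.14927287  5.59814263]
```

View pics/wrist9.png

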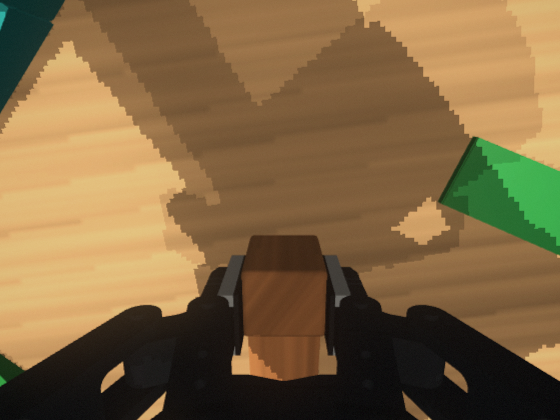

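```bash
python3 -m crank '[[[0.5,0,0,0,0],[0.5,0,0,0,0],[0.5,-0.2,0.6,0,0],[0.5,0,0,0,0],[-1,0,0,0,0],[-1,0,0,0,0],[-1,0,0,0,0],[-1,0,0,0,0]]]'
python3 - <<'E'
from h import *
s,p,M=tool(); print(p,np.degrees(np.arctan2(M[1,2],M[0,2])),s['gripper_width']*85,s['contact_force'])
snap('wrist','wrist10'); crop('wrist10',200,220,160,170,4,'c11')
E
```

```text
time: 15.12
tool_pos: [0.4146, 0.3532, 0.0048]
tool_rot: [0.706, -0.706, 0.045, -0.045]
contact_force: [0.2, 0.4, 1.3]
gripper_width: 0.342
[0.4145992  0.35315979 0.00477224] 82.73906194321657 29.031602102512732 [0.24720551 0.36423158 1.30364839]
```

View pics/c11.png

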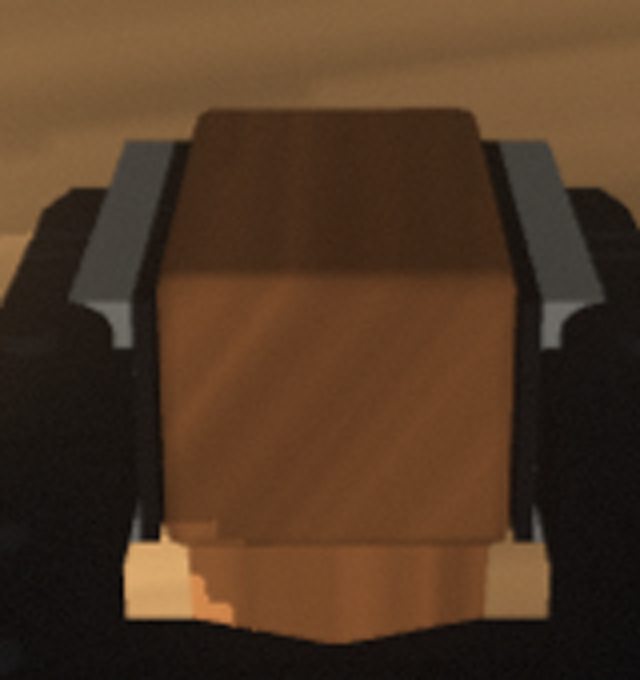

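```bash
python3 - <<'E'
from h import *
print(atz('wrist10',200+337/4,288,.04),atz('wrist10',200+337/4,355.75,.04))
s,p,M=tool()
YAW=np.radians(3.7);X=np.array([np.cos(YAW),np.sin(YAW),0])
print(M.T@(np.array([.580,.0514,0.0048])-.17*X-p)*100)
E
```

```text
[0.40230886 0.35483978 0.04      ] [0.42740328 0.35165792 0.04      ]
[ 3.52884463e+00 -1.20473506e-02 -3.10780851e+01]
```

```bash
python3 -m crank '[[[-1,0,-2,0,0],[-1,0,-4,-1.1,0],[-1,0.5,0,-4.5,0],[-1,0.6,0,-5.5,0],[-1,0.6,0,-5.5,0],[-1,0.6,0,-5.5,0],[-1,0.6,0,-5.5,0],[-1,0.6,0,-3.5,0]]]';  python3 -m crank '[[[-1,0,0,0,-5.5],[-1,0,0,0,-5.5],[-1,0,0,0,0],[-1,0,0,0,0]]]'
python3 - <<'E'
from h import *
s,p,M=tool(); print(p,np.degrees(np.arctan2(M[1,2],M[0,2])),s['gripper_width']*85,s['contact_force'])
YAW=np.radians(3.7);X=np.array([np.cos(YAW),np.sin(YAW),0])
print(M.T@(np.array([.580,.0514,0.0048])-.17*X-p)*100)
snap('wrist','wrist11');snap('scene','scene11')
E
```

```text
time: 16.18
tool_pos: [0.4097, 0.0381, 0.0656]
tool_rot: [-0.706, 0.706, -0.045, 0.046]
contact_force: [0.4, -0.5, -1.8]
gripper_width: 0.346
time: 16.68
tool_pos: [0.4099, 0.0402, 0.065]
tool_rot: [-0.707, 0.707, 0.023, -0.022]
contact_force: [0.0, -0.1, -1.9]
gripper_width: 0.345
[0.40991679 0.04018418 0.06501893] 93.67509268832126 29.297090532269355 [ 0.03675378 -0.11835586 -1.89475782]
[0.04141336 6.02191902 0.02212755]
```

View pics/wrist11.png

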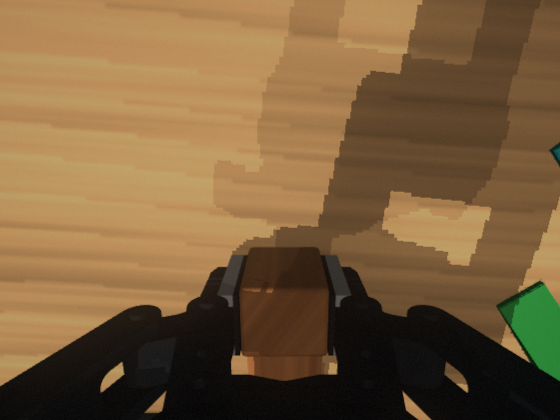

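View pics/scene11.png

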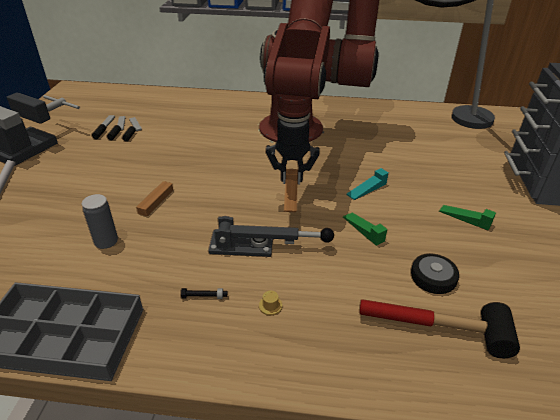

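```bash
python3 -m crank '[[[-1,0,2,0,0],[-1,0,2.5,0,0],[-1,0,1.1,0,0],[-1,0,0.3,0,0],[-1,0,0,0,0]]]';  python3 -m crank '[[[-1,0,0.1,0,0],[-1,0,0,0,0]]]'
python3 - <<'E'
from h import *
s,p,M=tool(); print(p,s['contact_force'])
snap('scene','scene12'); crop('scene12',230,140,130,130,6,'c12')
E
```

```text
time: 17.4
tool_pos: [0.4103, 0.0401, 0.0061]
tool_rot: [-0.707, 0.707, 0.023, -0.023]
contact_force: [-0.0, 0.2, -1.3]
gripper_width: 0.344
time: 17.65
tool_pos: [0.4103, 0.0401, 0.0051]
tool_rot: [-0.707, 0.707, 0.023, -0.023]
contact_force: [0.3, -0.3, -2.4]
gripper_width: 0.343
[0.41030946 0.04006356 0.0051036 ] [ 0.32224    -0.27388016 -2.37528894]
```

View pics/c12.png

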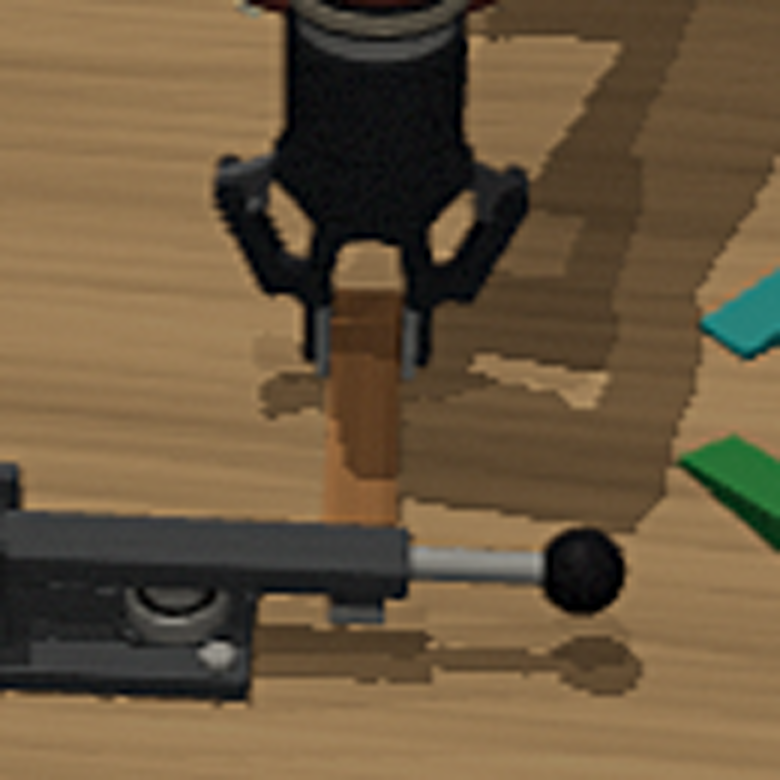

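```bash
python3 -m crank '[[[-1,1,0.05,0,0],[-1,1.5,0,0,0],[-1,1.5,0,0,0],[-1,1.5,0,0,0],[-1,1.5,0,0,0],[-1,1,0,0,0],[-1,0.5,0,0,0],[-1,0,0,0,0]]]'
python3 - <<'E'
from h import *
s,p,M=tool(); print(p,s['contact_force'])
snap('scene','scene13'); crop('scene13',230,160,130,110,6,'c13')
E
```

```text
time: 18.7
tool_pos: [0.4961, 0.0456, 0.0048]
tool_rot: [-0.707, 0.707, 0.024, -0.022]
contact_force: [1.3, 0.2, 3.9]
gripper_width: 0.344
[0.49611066 0.04560966 0.00475799] [1.34192566 0.18032492 3.93072749]
```

View pics/c13.png

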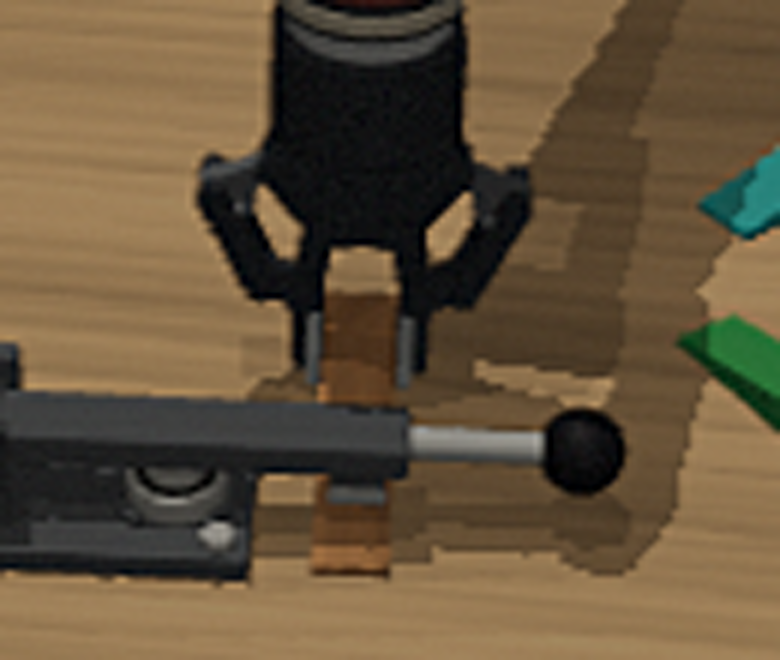

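```bash
python3 -m crank '[[[-1,0.3,0,0,0],[-1,0.3,0,0,0],[-1,0.2,0,0,0]]]'; python3 -m crank '[[[-1,0.2,0,0,0],[-1,0.2,0,0,0]]]';python3 -m crank '[[[-1,0.2,0,0,0],[-1,0.2,0,0,0]]]'; python3 -m crank '[[[-1,0.2,0,0,0],[-1,0.2,0,0,0]]]'
```

```text
time: 19.12
tool_pos: [0.5022, 0.0461, 0.0047]
tool_rot: [-0.707, 0.707, 0.023, -0.024]
contact_force: [-6.9, -1.3, 9.9]
gripper_width: 0.345
time: 19.38
tool_pos: [0.505, 0.0463, 0.0047]
tool_rot: [-0.707, 0.707, 0.021, -0.025]
contact_force: [-15.0, -0.8, 19.0]
gripper_width: 0.341
time: 19.62
tool_pos: [0.5069, 0.0466, 0.0047]
tool_rot: [-0.707, 0.707, 0.02, -0.027]
contact_force: [-19.2, -2.0, 23.0]
gripper_width: 0.343
time: 19.88
tool_pos: [0.511, 0.0469, 0.0047]
tool_rot: [-0.707, 0.707, 0.02, -0.027]
contact_force: [-19.3, -1.7, 22.3]
gripper_width: 0.341
```

```bash
python3 -m crank '[[[-1,0,-0.05,0,0],[-1,0.2,0,0,0]]]'
python3 - <<'E'
from h import *
snap('scene','scene14'); crop('scene14',230,170,130,100,6,'c14')
snap('wrist','wrist14')
def ball(fn):
    im=cv2.cvtColor(cv2.imread('pics/'+fn+'.png'),cv2.COLOR_BGR2GRAY)[215:255,312:345]
    m=(im<45).astype(np.uint8); n,l,st,c=cv2.connectedComponentsWithStats(m); i=1+np.argmax(st[1:,4]); return c[i]+[312,215],st[i]
for f in('scene7','scene12','scene13','scene14'):print(f,ball(f))
for a in (0,.01,.02,.03,.04):
    print(a,proj('scene13',HINGE+.235*(np.cos(a)*np.array([-.0645,.998,0])+np.sin(a)*np.array([0,0,1]))))
E
```

```text
time: 20.12
tool_pos: [0.5128, 0.047, 0.0047]
tool_rot: [-0.707, 0.707, 0.02, -0.027]
contact_force: [-17.6, -1.2, 19.3]
gripper_width: 0.346
scene7 (array([326.64285714, 234.71428571]), array([  8,  13,  14,  14, 154], dtype=int32))
scene12 (array([326.64285714, 234.71428571]), array([  8,  13,  14,  14, 154], dtype=int32))
scene13 (array([326.68072289, 234.80120482]), array([  8,  13,  14,  15, 166], dtype=int32))
scene14 (array([326.82424242, 233.91515152]), array([  8,  12,  14,  15, 165], dtype=int32))
0 (np.float64(326.0884019804051), np.float64(234.53041950608807))
0.01 (np.float64(326.15841151555077), np.float64(233.75559644900954))
0.02 (np.float64(326.21824557118293), np.float64(232.97825115316846))
0.03 (np.float64(326.2678551530259), np.float64(232.1984533085468))
0.04 (np.float64(326.3071920692761), np.float64(231.41627347725938))
```

View pics/c14.png

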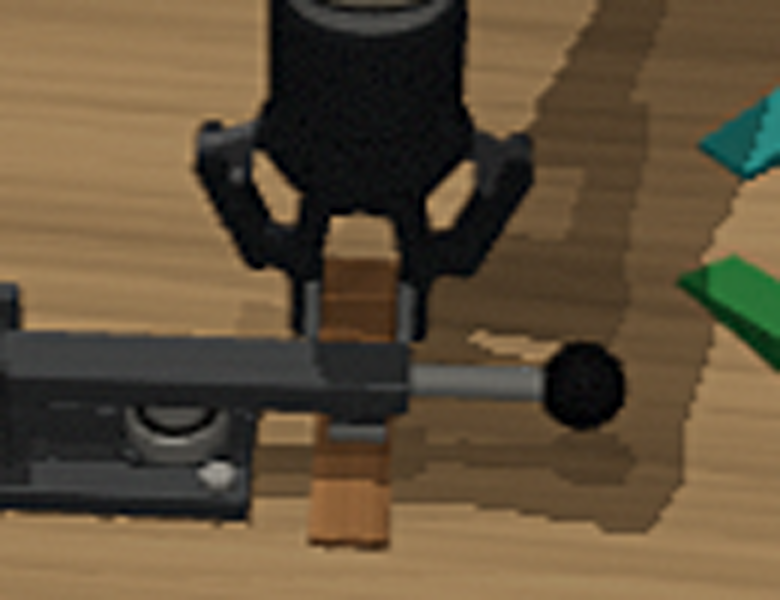

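View pics/wrist14.png

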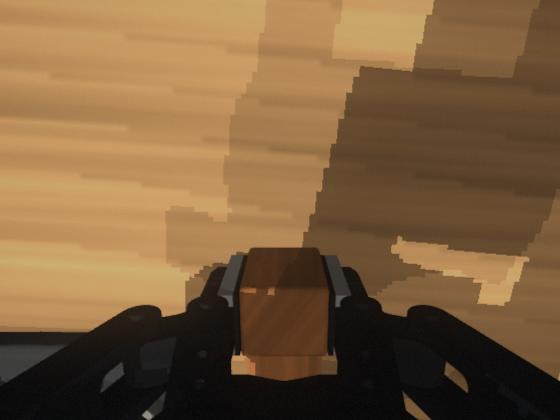

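```bash
python3 -m crank '[[[-1,0.2,-0.02,0,0],[-1,0.2,0,0,0],[-1,0.2,0,0,0],[-1,0.2,0,0,0]]]'; python3 -m crank '[[[-1,0.2,0,0,0],[-1,0.2,0,0,0],[-1,0,0,0,0],[-1,0,0,0,0]]]'
python3 - <<'E'
from h import *
s,p,M=tool(); print(p)
snap('scene','scene15'); snap('wrist','wrist15'); crop('scene15',230,170,130,100,6,'c15')
def g(f): return cv2.cvtColor(cv2.imread('pics/'+f+'.png'),cv2.COLOR_BGR2GRAY).astype(np.float32)
# subpixel: dark-weighted vertical centroid on ball columns
def ecc(a,b,box):
    u0,v0,u1,v1=box; A=g(a)[v0:v1,u0:u1];B=g(b)[v0:v1,u0:u1]; A=cv2.resize(A,None,fx=4,fy=4,interpolation=3);B=cv2.resize(B,None,fx=4,fy=4,interpolation=3)
    A=np.minimum(A,70);B=np.minimum(B,70)
    cc,W=cv2.findTransformECC(A,B,np.eye(2,3,dtype=np.float32),cv2.MOTION_TRANSLATION,(3,200,1e-6),None,5); return cc,W[:,2]/4
for f in('scene12','scene14','scene15'):print(f,ecc('scene7',f,(316,224,338,244)))
E
```

```text
time: 20.72
tool_pos: [0.5208, 0.0476, 0.0047]
tool_rot: [0.707, -0.707, -0.02, 0.027]
contact_force: [-16.8, -0.1, 17.1]
gripper_width: 0.348
time: 21.22
tool_pos: [0.5252, 0.0479, 0.0047]
tool_rot: [0.707, -0.707, -0.02, 0.026]
contact_force: [-13.9, -0.2, 15.3]
gripper_width: 0.344
[0.52523391 0.04789913 0.00468731]
scene12 (0.997609646091174, array([-0.01193783,  0.00041375], dtype=float32))
scene14 (0.9788438906106585, array([ 0.0574364 , -0.89652115], dtype=float32))
scene15 (0.970510265013221, array([ 0.11211706, -2.2101328 ], dtype=float32))
```

View pics/c15.png

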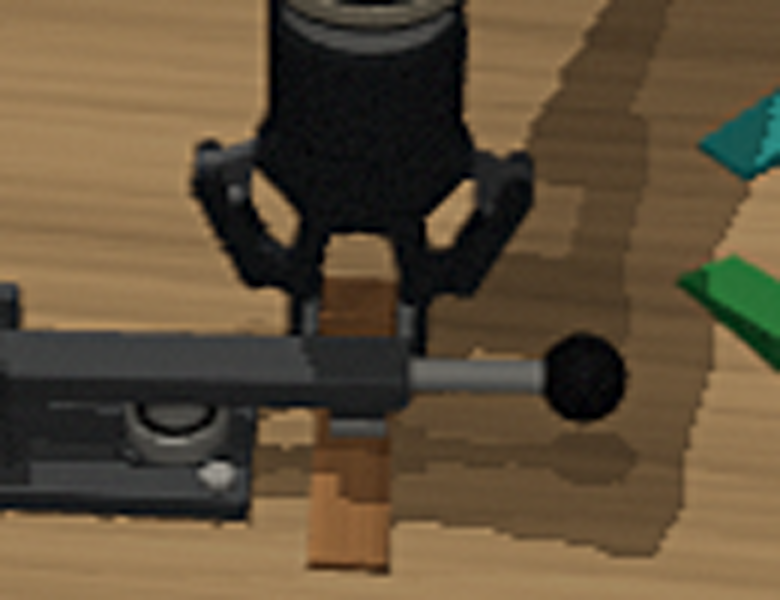

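```bash
python3 -m crank '[[[-1,0.1,-0.05,0,0],[-1,0.1,0,0,0],[-1,0,0,0,0],[-1,0,0,0,0],[-1,0,0,0,0],[-1,0,0,0,0]]]'
python3 - <<'E'
from h import *
s,p,M=tool(); print(p,s['contact_force'],s['joint_vel'].round(4))
snap('scene','scene16'); snap('wrist','wrist16'); snap('top','top16');crop('scene16',200,170,140,100,5,'c16')
def g(f): return cv2.cvtColor(cv2.imread('pics/'+f+'.png'),cv2.COLOR_BGR2GRAY).astype(np.float32)
def ecc(a,b,box,t=70):
    u0,v0,u1,v1=box; A=g(a)[v0:v1,u0:u1];B=g(b)[v0:v1,u0:u1]; A=cv2.resize(A,None,fx=4,fy=4,interpolation=3);B=cv2.resize(B,None,fx=4,fy=4,interpolation=3)
    A=np.minimum(A,t);B=np.minimum(B,t)
    cc,W=cv2.findTransformECC(A,B,np.eye(2,3,dtype=np.float32),cv2.MOTION_TRANSLATION,(3,200,1e-6),None,5); return cc,W[:,2]/4
print(ecc('scene7','scene16',(316,224,338,244)))
d=np.abs(g('scene0')-g('scene16')); cv2.imwrite('pics/diff.png',np.clip(d*3,0,255))
E
```

```text
time: 22.08
tool_pos: [0.5268, 0.048, 0.0047]
tool_rot: [0.707, -0.707, -0.02, 0.027]
contact_force: [-14.5, -1.2, 14.6]
gripper_width: 0.348
[0.52682215 0.04802006 0.00468401] [-14.5049278   -1.18146464  14.59787063] [ 0.0013 -0.0009 -0.0003  0.001   0.0006 -0.    ]
(0.9624699366948796, array([ 0.12326111, -2.4468684 ], dtype=float32))[ WARN:0@5.163] global loadsave.cpp:1063 imwrite_ Unsupported depth image for selected encoder is fallbacked to CV_8U.
```

View pics/c16.png

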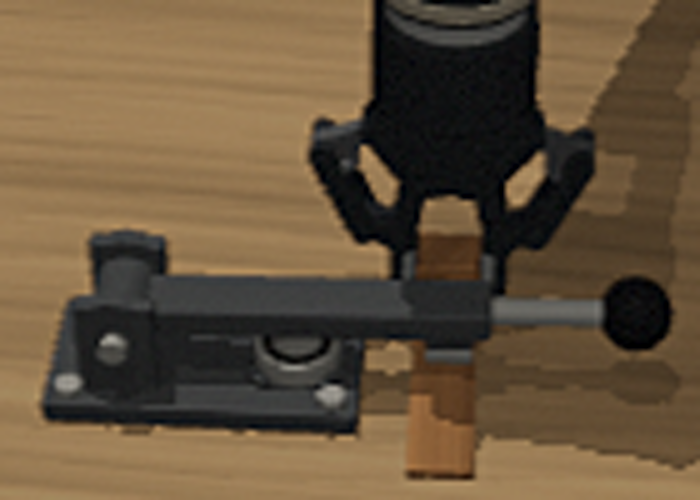

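View pics/diff.png

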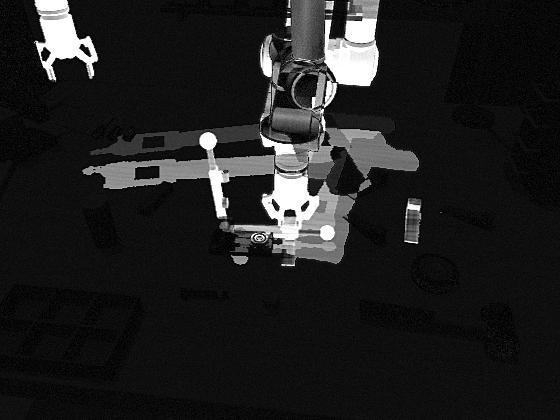

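View pics/wrist16.png

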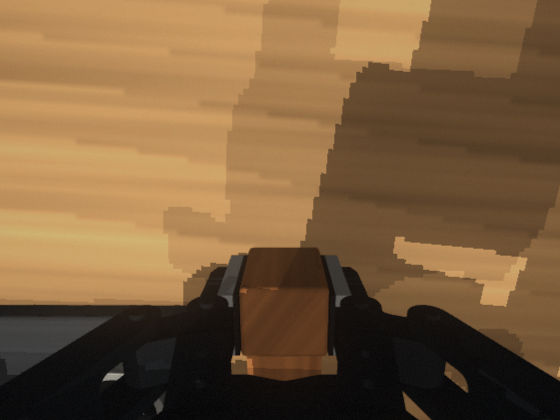

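```bash
python3 - <<'E'
from h import *
s=state();print(s['time'],s['tool_pos'],s['contact_force'])
job_done()
E
```

```text
22.225 [0.52680677 0.04803762 0.00467249] [-14.22150854  -1.14453945  12.88047828]
the job is handed in; nothing more can be done
```

I took the press arm by its ball and swung it down slowly until the foot rested on the bearing, where the upward force rose to 5–10 N. Then I let go. I picked the wooden wedge by its head, set it down square to the arm and pushed it along the bench under the heel. I handed the job in at 22.2 s, still gripping it.

**Lift:** the ball rose 2.45 px in the scene camera, which works out to about 0.031 rad, or 2.5 mm at the foot. The wedge's travel after contact (about 21 mm) gives 2.3 mm, so both are inside two to three millimetres. The gap itself is too small to see directly in the pictures.

**Bystanders:** a before/after comparison of the scene pictures showed changes only where the robot, press arm and wedge (and their shadows) had moved. The bearing looked unmoved in its seat.

**What did not go as planned:**
- **First wedge grip:** it was too high on the head, so I let go and gripped it again lower down.
- **Force while pushing:** the upward force on the tool stayed at 13–23 N, and raising the tool slightly brought it down only a little. The push itself took up to about 19 N. Both are well under the limits.

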